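Hang the blue sample carrier on the loading hook and lock it

ROBOT

A 6-joint arm with a two-finger parallel gripper is mounted at the origin on the work surface. World frame = base frame: x ahead of the robot, y to its left, z up, the work surface at z = 0. Lengths are in mm, angles in rad, forces in N, time in s.
With the tool pointing down it reaches from about 275 to 750 mm from the base axis. Payload 10.2 kg.
Tool frame: the origin (TCP) lies midway between the tips of the shut fingers; the grasp point (between the pads) lies 19 mm behind it; z points along the fingers, y is the line along which they close (so a half turn about z gives the same grasp; the last joint's range is limited). The gripper opens to 85 mm and grips with 20 to 120 N. Pads are 22 mm wide; open, the fingers measure 114 mm over their backs; the gripper's body (76 mm by 85 mm) begins 54 mm behind the grasp point. The pads swing forward as they close: fully open they stand 13 mm farther back than shut.
Start: joints at [-1.441, 0.313, 1.498, -0, 1.331, -0.223], TCP at [181.389, -492.676, 231.294] pointing down, gripper open.
Joint ranges: [-2.94, 2.94], [-0.97, 2.17], [0.19, 2.56], [-1.23, 4.37], [0.02, 3.11], [-2.88, 2.88]. Speed limits (rad/s): [2.39, 2.39, 3.01, 3.14, 3.14, 3.14].

INTERFACE

Orientations are given as a unit quaternion [w, x, y, z].
In Python, from rig import sense, capture, finish_job, find_in, place_of gives the robot as it stands. The module is installed in compiled form; this text tells all that it offers.
- The arm moves only by the shell command python3 -m jog 'ROWS' [FORCE]. ROWS is JSON, a list of rows, each an object of numbers: "tx", "ty", "tz": the shift along the tool's x, y, z in mm; "ax", "ay", "az": the turn, a rotation vector about the tool's x, y, z in rad; "jaw": the closure, from -1 (fully open) to 1 (shut), so that 0 is half open. In form: [{"tx": .., "ty": .., "tz": .., "ax": .., "ay": .., "az": .., "jaw": ..}, ...]. A call has 1 to 5 rows; each row shifts and turns the commanded pose from where the row before left it, along the tool's axes as they then stand; what a row does not reach is not made up. A row lasts 1/8 s, in which the tool goes at most 62.5 mm and 10.7 degrees, less where a joint would pass 70% of its speed; a pose out of reach is approached as far as the arm can. A call with a gripper value outside its range is refused whole. The fingers move at their own pace and stop on an object; FORCE is the grip in N (left out, the last holds). Time passes only in rows, so rows that do not move let the fingers close. It gives the time, the measured TCP pose, the force, the opening and the grip force at its end, in the units of the state.
- sense(): the state, without advancing time (a new reading comes with each control period).
- capture(name): name is "side" or "top"; returns a dict with "color" (400x640x3 uint8, red, green, blue), "depth" (400x640 float32, mm along the optical axis (not along the pixel's ray), 0 where there is no reading), "fx", "fy", "cx", "cy" (pixels), "camera_from_world" (4x4, takes a point from world to camera coordinates). Camera axes: x right, y up, looking along -z (the intrinsics and any distortion apply to the point x, -y, -z); pixel columns grow to the right and rows downward; lengths in mm; the calibration is good to about 2 mm. A picture is of the moment at which its call begins.
- finish_job(): hands the job in; it is judged then, once.
Trained networks look in the newest picture that a camera, given by its name, has taken for a name from the list of things; names that differ only in an ending like _2 or _b are one class to them, and where a whole thing is asked for, a point or a joint stands for the part that bears it (a point fixed in the world has none). Each returns a list of dicts, best first, with "conf" (0 to 1); they miss things now and then, are a little off and sometimes report something else, mostly with a low value. They report only what shows in the picture. A call takes as long as a camera call. They do not tell look-alikes from the thing itself.
- find_in(query, camera): "centre" ([column, row] in pixels, amid what is visible of it).
- place_of(query, camera): "centre" ([column, row] in pixels: a listed point, or the origin of a listed thing).
The state is a dict: "time_s": time; "joints": joint angles; "dq": joint speeds; "tau": joint torques, N m; "eef_pos": TCP position; "ee_rot": TCP orientation; "force": force on the tool from outside, world axes, zero at the start; "wrist_torque": the same for the moment, N m; "grip_width": opening from 0.0 (shut) to 1.0 (fully open); "grip_force": force on a finger pad.
Only numpy, scipy, OpenCV 4.12 (cv2) and the standard library are available. Lean on these libraries where they do the work, as an engineer would, in place of code of your own. Each camera call takes 0.05 s, during which the arm holds its last target. There are 200 camera calls.

TASK

Pick up the sample carrier with the blue handle and hang it by the middle of its handle on the dark steel hook of the white loading stand, so that it hangs level and free of your hand. Then slide the red knob of the locking slide over the hung handle, fully home to its stop towards the hook's tip. Keep the blue carrier upright all the way, and do not shove or tip the yellow carrier, the scanner, the tip box or the bottle.

Things in the scene. Friction and masses are not known exactly. Their poses are not given: they have to be found in the camera images.
- stand: White loading stand, fixed. Origin on the bench below the hook's seat; z up, x from the hook's tip to the post. Post: x 55 to 105, y -20 to 20 mm, to z = 238 mm. Base plate: x -60 to 120, y -75 to 75 mm, 12 mm thick. A locking slide runs on the post's top. The handle bar goes over the hook's tip from the -x side, bar along y, then down onto the blade.
- stand_seat (a point): Middle of the hook blade's top face, where the bar's middle should rest; z = 220 mm, x = y = 0 of the stand; axes as the stand's. Flat level dark steel blade, 30 mm wide (y), 6 mm thick, from the post (x = 55 mm) to the tip.
- stand_tip (a point): Top middle of the hook's upturned tip: x = -35, y = 0, z = 250 mm of the stand, axes as the stand's. The tip is an upright 6 mm thick (x -38 to -32 mm), 30 mm wide (y).
- lock (a joint): Locking slide, m: 0 = open (drawn back), 0.078 = shut at its stop; grows towards the hook's tip (stand -x). Starts at 0 to 0.02. Friction about 2 N, no spring, stays where left. Aluminium plate 30 mm wide, z 240 to 248 mm (6 mm above a hung bar); nose at stand x = 50 mm minus the joint value, so shut it closes the hook 4 mm from the tip.
- lock_grip (a point): Centre of the red knob on the slide: block 34 (stand x) x 16 (stand y) x 26 mm high; top at z = 274 mm, plate under it at 248 mm; at stand x = 80 mm minus the joint value, y = 0. Axes as the stand's.
- carrier_blue: To hang: loose carrier, 0.2-0.4 kg: white block 70 (x) x 190 (y) x 45 mm with fixed capped tubes to 70 mm height. Uprights 10 mm thick at y = +-90 mm carry a blue handle bar along y, centred 150 mm above the underside (top of all 157 mm). Origin: centre of the underside, z up; symmetric under a half turn.
- carrier_blue_handle (a point): Centre of the blue handle bar, axes as the carrier's. Straight bar along y, 190 mm long, 12 mm wide (x), 14 mm high. The open window under it is 170 mm wide (y) and 73 mm high, down to the tube caps.
- carrier_yellow: Bystander: loose carrier, 0.2-0.4 kg: white block 70 (x) x 190 (y) x 45 mm with fixed capped tubes to 70 mm height. Uprights 10 mm thick at y = +-90 mm carry a yellow handle bar along y, centred 150 mm above the underside (top of all 157 mm). Origin: centre of the underside, z up; symmetric under a half turn.
- scanner: bystander, loose, 0.6 kg: white hand scanner on a gooseneck with a round foot of 90 mm diameter; within 50 mm of its axis, 185 mm high. Origin: centre of the underside.
- tip_box: bystander, loose: grey pipette tip box with an orange lid, 72 by 102 by 63 mm high. Origin: centre of the underside.
- bottle: bystander, loose: brown reagent bottle, 68 mm diameter, 165 mm high. Origin: centre of the underside.
Mind the look-alikes: they are no part of the job. What is shaped like the carrier_blue but orange is not meant.

How it is judged:
By the outcome, as a careful person would: the job done as asked, in the order asked, and still so for the second after the job is handed in, with the robot touching nothing.
It also fails if it takes over 64 s, if anything falls off the work surface, if the arm or the gripper's body presses on something with over 40 N, if the wrist force passes 120 N, or if a joint passes its speed limit or range.

## Working session

There is one attempt and no reset: what is moved stays moved. The work goes in short steps, Python scripts to look and compute and a shell command to move; the robot and the scene stay as the last step left them, time stands still between calls to the robot, and variables do not carry over. Pictures are saved under pics/ and viewed, at most 10 in all, crops included, and the job is handed in when it is done.

```bash
mkdir -p pics
cat > h.py <<'E'
import numpy as np, cv2
from rig import sense, capture, find_in, place_of
def world(c,u,v,depth=None,z=None):
    M=np.linalg.inv(c["camera_from_world"]); d=np.array([(u-c["cx"])/c["fx"],-(v-c["cy"])/c["fy"],-1.])
    if z is None:
        return M[:3,:3]@(d*depth)+M[:3,3]
    r=M[:3,:3]@d; return M[:3,3]+r*(z-M[2,3])/r[2]
def cloud(c):
    v,u=np.mgrid[:400,:640]; D=c["depth"]; M=np.linalg.inv(c["camera_from_world"])
    p=np.stack([(u-c["cx"])/c["fx"]*D,-(v-c["cy"])/c["fy"]*D,-D],-1)@M[:3,:3].T+M[:3,3]
    p[D==0]=np.nan; return p
def save(c,n): cv2.imwrite("pics/"+n,c["color"][:,:,::-1])
E
python3 - <<'E'
from h import *
for n in("top","side"):
    c=capture(n); save(c,n+"0.png"); print(n,c["fx"],np.round(c["camera_from_world"],3).tolist())
    p=cloud(c)
    for q in["stand_seat","stand_tip","lock_grip","carrier_blue_handle","carrier_blue","carrier_yellow","scanner","tip_box","bottle","stand"]:
        for f in place_of(q,n)[:3]:
            u,v=f["centre"]; i,j=int(round(v)),int(round(u))
            ok=0<=i<400 and 0<=j<640
            print(q,round(f["conf"],2),np.round([u,v]),np.round(p[i,j]) if ok else "")
print(sense()["eef_pos"],sense()["ee_rot"])
E
```

```text
top 398.9256251514013 [[0.026, -1.0, 0.0, 1.052], [0.991, 0.026, 0.132, -633.618], [-0.132, -0.003, 0.991, -1346.089], [0.0, 0.0, 0.0, 1.0]]
stand_seat 0.76 [446. 242.] [ 486. -361.  221.]
stand_tip 0.67 [453. 257.] [ 440. -455.   -2.]
lock_grip 0.81 [452. 222.] [ 542. -365.  267.]
carrier_blue_handle 0.9 [410. 146.] [ 836. -303.    3.]
carrier_blue_handle 0.63 [330. 218.] [554. -15. 157.]
carrier_blue 0.85 [336. 142.] [832. -32.  46.]
carrier_blue 0.77 [332. 220.] [554. -24.  71.]
carrier_blue 0.69 [400. 161.] [ 766. -255.   63.]
carrier_yellow 0.72 [218. 246.] [457. 363.  44.]
scanner 0.63 [369. 271.] [ 385. -157.   19.]
scanner 0.57 [331. 217.] [557. -18. 157.]
tip_box 0.73 [287. 272.] [377. 123.  63.]
bottle 0.97 [264. 183.] [666. 205. 121.]
stand 0.75 [426. 240.] [ 497. -357.    9.]
side 491.239572420354 [[-0.794, -0.608, 0.002, 461.16], [0.374, -0.486, 0.79, -355.485], [-0.479, 0.627, 0.614, -1169.81], [0.0, 0.0, 0.0, 1.0]]
stand_seat 0.82 [414. 142.] [ 473. -364.  219.]
stand_seat 0.23 [400. 245.] [267.  93. 251.]
lock_grip 0.83 [395. 121.] [ 544. -363.  268.]
carrier_blue_handle 0.66 [314. 146.] [ 914. -443.   -0.]
carrier_blue_handle 0.63 [326. 207.] [ 658. -171.   -2.]
carrier_blue_handle 0.62 [253. 166.] [839. -37. 156.]
carrier_blue 0.88 [315. 179.] [ 758. -244.   25.]
carrier_blue 0.87 [323. 246.] [501.  60.  88.]
carrier_blue 0.55 [260. 209.] [815. -28.   5.]
carrier_yellow 0.56 [254. 352.] [445. 395.  44.]
scanner 0.92 [402. 244.] [266.  85. 249.]
tip_box 0.68 [338. 308.] [361. 186.  57.]
bottle 0.74 [234. 275.] [658. 245.  31.]
bottle 0.23 [394. 121.] [ 550. -367.  264.]
stand 0.9 [400. 199.] [ 391. -143.  175.]
[ 181.39807276 -492.67888404  231.3006521 ] [1.77282605e-05 9.84482766e-01 1.75481291e-01 3.48066759e-06]
```

View pics/top0.png

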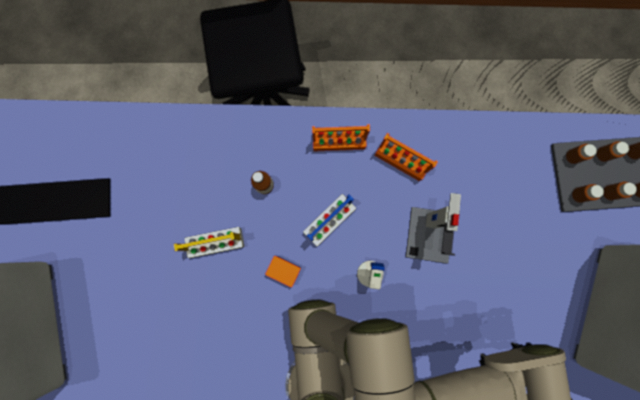

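View pics/side0.png

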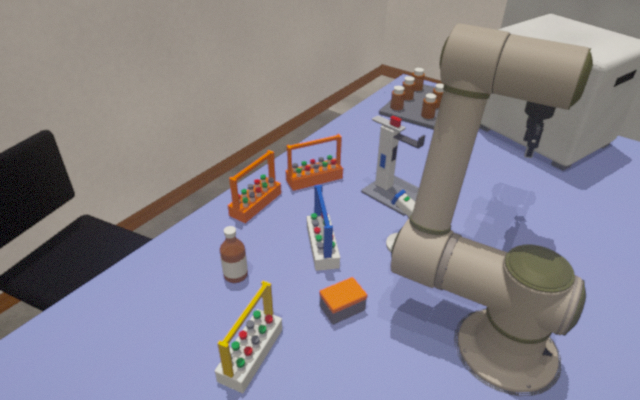

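Top picture: the blue-handled carrier is at about (330,220). Look-alikes are the orange carriers at (340,138) and (405,157) and the yellow one at (212,243). The stand is at (430,235) with its red knob at (455,218), the scanner at (371,272), and the tip box at (283,271). I choose (330,220) and check it in a crop while measuring.

Run:
```python
from h import *
def fit(P,name):
    P=P[~np.isnan(P[:,0])]; m=np.median(P,0); (c,s,a)=cv2.minAreaRect(P[:,:2].astype(np.float32))
    w=np.linalg.svd(P[:,:2]-P[:,:2].mean(0),full_matrices=False)[2][0]
    print(name,len(P),"rect",np.round(c,1),np.round(s,1),"mean",np.round(P.mean(0),1),"dir",np.round(np.degrees(np.arctan2(w[1],w[0])),1),"z",np.round(np.percentile(P[:,2],[5,50,95])))
for n in("top","side"):
    c=capture(n); p=cloud(c); h=cv2.cvtColor(c["color"],cv2.COLOR_RGB2HSV).astype(int); H,S,V=h[...,0],h[...,1],h[...,2]
    x,y,z=p[...,0],p[...,1],p[...,2]; print(n)
    near=(abs(x-550)<140)&(abs(y+20)<140)
    fit(p[near&(z>140)&(z<170)],"bar")
    st=(abs(x-490)<130)&(abs(y+363)<90)
    fit(p[st&(z>256)&(z<285)&((H<10)|(H>170))&(S>120)],"knob")
    fit(p[st&(z>240)&(z<253)],"plate/tip")
    fit(p[st&(z>212)&(z<228)],"blade")
    fit(p[st&(z>6)&(z<18)],"base")
    fit(p[(abs(x-390)<90)&(abs(y+150)<90)&(z>100)&(z<200)],"scanner")
    for q,zz in(("stand_seat",220),("stand_tip",250),("lock_grip",261),("carrier_blue_handle",150)):
        print(q,[(round(f["conf"],2),np.round(world(c,*f["centre"],z=zz),1).tolist()) for f in place_of(q,n)[:2]])
    if n=="top":
        a=cv2.resize(c["color"][180:280,290:480],None,fx=4,fy=4,interpolation=cv2.INTER_CUBIC); cv2.imwrite("pics/crop1.png",a[:,:,::-1])
```

```text
top
bar 272 rect [490.8 -82.4] [212.1 189.9] mean [548.9 -20.6 156.2] dir 136.9 z [151. 156. 161.]
knob 72 rect [ 549.6 -372.5] [15.5 32.3] mean [ 549.7 -371.1  270.9] dir 170.6 z [261. 272. 276.]
plate/tip 296 rect [ 534.9 -371.8] [ 31.9 172.2] mean [ 566.9 -373.6  247.5] dir 172.0 z [243. 248. 251.]
blade 291 rect [ 519.6 -368.1] [ 34.8 142.5] mean [ 499.6 -364.2  219.4] dir -177.5 z [215. 219. 224.]
base 1492 rect [ 489.9 -355.2] [261.  153.9] mean [ 502.5 -350.3   11.7] dir -162.2 z [ 7. 12. 16.]
scanner 331 rect [ 379.4 -162.4] [40.3 80.5] mean [ 380.9 -160.2  166.4] dir 174.4 z [152. 166. 181.]
stand_seat [(0.74, [485.1, -361.6, 220.0])]
stand_tip [(0.76, [443.8, -358.8, 250.0])]
lock_grip [(0.73, [545.8, -363.0, 261.0])]
carrier_blue_handle [(0.79, [556.2, -21.6, 150.0]), (0.75, [791.5, -275.7, 150.0])]
side
bar 304 rect [493.3 -79.3] [207.2 196.1] mean [540.8  -8.9 154.7] dir 135.5 z [144. 156. 160.]
knob 76 rect [ 547.8 -368.6] [33.2 18.8] mean [ 545.5 -366.9  267.6] dir 175.6 z [257. 268. 276.]
plate/tip 215 rect [ 534.3 -365.9] [ 41.  177.3] mean [ 552.9 -366.9  247. ] dir 172.5 z [242. 247. 251.]
blade 270 rect [ 518.2 -366.3] [ 40.6 145.5] mean [ 512.5 -360.2  219.6] dir 179.9 z [214. 220. 226.]
base 821 rect [ 517.2 -368.3] [169.2 179.9] mean [ 526.2 -356.4   11.8] dir 56.4 z [ 8. 12. 16.]
scanner 361 rect [ 382.9 -158.2] [42.2 70.7] mean [ 382.9 -149.8  163.2] dir 174.9 z [141. 164. 180.]
stand_seat [(0.94, [483.8, -366.0, 220.0])]
stand_tip [(0.9, [452.0, -366.8, 250.0])]
lock_grip []
carrier_blue_handle [(0.88, [858.2, -39.7, 150.0]), (0.58, [536.7, -6.4, 150.0])]
```

View pics/crop1.png

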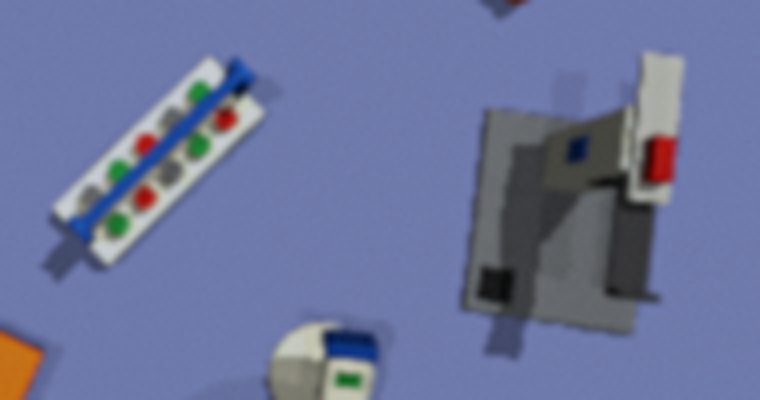

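The crop confirms it: a white block with a blue bar running from about (85,225) to (238,75), and the stand's knob at (660,160). Next I refine the fits and print the deltas.

```bash
cat >> h.py <<'E'
from scipy.spatial.transform import Rotation as R
def rot(s): q=s["ee_rot"]; return R.from_quat([q[1],q[2],q[3],q[0]])
def delta(xyz,yaw=None):
    """tool-frame shift to a world point for the present tool axes; turn az to bring tool y to yaw (deg), tool down"""
    s=sense(); r=rot(s); print("pos",np.round(s["eef_pos"],1),"t",round(s["time_s"],2),"shift",np.round(r.inv().apply(np.array(xyz)-s["eef_pos"]),1))
    if yaw is not None:
        a=np.radians(yaw); Y=np.array([np.cos(a),np.sin(a),0]); Z=np.array([0,0,-1.]); T=R.from_matrix(np.stack([np.cross(Y,Z),Y,Z],1))
        print("turn",np.round((r.inv()*T).as_rotvec(),3),"shift after turn",np.round(T.inv().apply(np.array(xyz)-s["eef_pos"]),1))
E
python3 - <<'E'
from h import *
def ext(P,a,name):
    a=np.radians(a); d=np.array([np.cos(a),np.sin(a)]); n=np.array([-d[1],d[0]])
    u,v=P[:,:2]@d,P[:,:2]@n; lo,hi=np.percentile(u,[1,99]); vl,vh=np.percentile(v,[3,97])
    print(name,len(P),"len",round(hi-lo),"wid",round(vh-vl),"centre",np.round(d*(lo+hi)/2+n*np.median(v),1),"end lo",np.round(d*lo+n*np.median(v),1))
for n in("top","side"):
    c=capture(n); p=cloud(c); h=cv2.cvtColor(c["color"],cv2.COLOR_RGB2HSV).astype(int); H,S,V=h[...,0],h[...,1],h[...,2]
    x,y,z=p[...,0],p[...,1],p[...,2]
    k=(np.hypot(x-550,y+20)<115)&(z>149)&(z<165); P=p[k]; w=np.linalg.svd(P[:,:2]-P[:,:2].mean(0),full_matrices=False)[2][0]; a=np.degrees(np.arctan2(w[1],w[0])); print(n,a)
    ext(P,a if a>0 else a+180,"bar")
    st=(abs(x-490)<150)&(abs(y+363)<60)
    for lo,hi,nm in((262,285,"knob"),(242,253,"plate+tip"),(214,225,"blade")):
        P=p[st&(z>lo)&(z<hi)&((V<110)|(nm!="blade"))]
        for a in(-8,): ext(P,a,nm)
    P=p[(abs(x-390)<90)&(abs(y+150)<90)&(z>60)]; print("scanner",np.nanmin(P,0).round(),np.nanmax(P,0).round())
delta([512,18,300],46.5)
E
```

```text
top 135.6098931635438
bar 255 len 188 wid 16 centre [558.  -15.1] end lo [625.  -80.7]
knob 78 len 32 wid 16 centre [ 549.6 -372.6] end lo [ 533.6 -370.4]
plate+tip 329 len 179 wid 29 centre [ 540.2 -369.2] end lo [ 451.5 -356.8]
blade 257 len 127 wid 34 centre [ 520.4 -366.8] end lo [ 457.3 -357.9]
scanner [ 300. -184.  140.] [420. -60. 681.]
side 135.573957976602
bar 245 len 189 wid 18 centre [556.5 -11.1] end lo [623.9 -77.1]
knob 62 len 35 wid 17 centre [ 548.  -367.6] end lo [ 530.7 -365.2]
plate+tip 218 len 179 wid 32 centre [ 537.  -363.1] end lo [ 448.2 -350.6]
blade 143 len 94 wid 26 centre [ 494.3 -359.4] end lo [ 448.  -352.9]
scanner [ 300. -179.  113.] [418. -61. 679.]
pos [ 181.4 -492.7  231.3] t 1.7 shift [ 486.7 -365.   -68.7]
turn [ 0.   -0.   -2.03] shift after turn [111.7 598.  -68.7]
```

```bash
python3 -m jog '[{"tz":-25,"az":-0.18,"jaw":-1},{"tz":-25,"az":-0.18},{"tz":-25,"az":-0.18},{"tz":-25,"az":-0.18},{"az":-0.18}]' 80
python3 -m jog '[{"az":-0.18},{"az":-0.18},{"az":-0.18},{"az":-0.18},{"az":-0.18}]'
python3 -m jog '[{"az":-0.18},{"az":-0.034},{}]'
python3 -c "
from h import *
delta([521.6,21.9,260],45.6)"
```

```text
pos [ 181.4 -492.7  231.3] t 1.7 shift [ 497.  -365.3  -28.7]
turn [ 0.    -0.    -2.014] shift after turn [117.  605.7 -28.7]schema error: expected keys tx, ty, tz, ax, ay, az, jaw
schema error: expected keys tx, ty, tz, ax, ay, az, jaw
schema error: expected keys tx, ty, tz, ax, ay, az, jaw
```

```bash
python3 -m jog '[{"tx":0,"ty":0,"tz":-25,"ax":0,"ay":0,"az":-0.18,"jaw":-1},{"tx":0,"ty":0,"tz":-25,"ax":0,"ay":0,"az":-0.18,"jaw":-1},{"tx":0,"ty":0,"tz":-25,"ax":0,"ay":0,"az":-0.18,"jaw":-1},{"tx":0,"ty":0,"tz":-25,"ax":0,"ay":0,"az":-0.18,"jaw":-1},{"tx":0,"ty":0,"tz":0,"ax":0,"ay":0,"az":-0.18,"jaw":-1}]' 80
python3 -m jog '[{"tx":0,"ty":0,"tz":0,"ax":0,"ay":0,"az":-0.18,"jaw":-1},{"tx":0,"ty":0,"tz":0,"ax":0,"ay":0,"az":-0.18,"jaw":-1},{"tx":0,"ty":0,"tz":0,"ax":0,"ay":0,"az":-0.18,"jaw":-1},{"tx":0,"ty":0,"tz":0,"ax":0,"ay":0,"az":-0.18,"jaw":-1},{"tx":0,"ty":0,"tz":0,"ax":0,"ay":0,"az":-0.18,"jaw":-1}]'
python3 -m jog '[{"tx":0,"ty":0,"tz":0,"ax":0,"ay":0,"az":-0.18,"jaw":-1},{"tx":0,"ty":0,"tz":0,"ax":0,"ay":0,"az":-0.034,"jaw":-1},{"tx":0,"ty":0,"tz":0,"ax":0,"ay":0,"az":0,"jaw":-1}]'
python3 -c "
from h import *
delta([521.6,21.9,260],45.6)"
```

```text
time_s: 2.33
eef_pos: [181.5, -493.1, 333.2]
ee_rot: [0.002, 0.808, 0.589, -0.001]
force: [-0.7, -0.0, 0.0]
grip_width: 1.002
grip_force: 0.0
time_s: 2.95
eef_pos: [181.4, -492.7, 331.3]
ee_rot: [-0.0, 0.472, 0.882, 0.0]
force: [0.4, 0.3, -0.8]
grip_width: 1.003
grip_force: 0.0
time_s: 3.32
eef_pos: [181.4, -492.7, 331.3]
ee_rot: [-0.0, 0.379, 0.925, 0.0]
force: [-0.4, -0.4, -0.7]
grip_width: 1.002
grip_force: 0.0
pos [ 181.4 -492.7  331.3] t 3.33 shift [118.5 605.4  71.3]
turn [ 0.    -0.    -0.003] shift after turn [117.  605.7  71.3]
```

```bash
python3 -m jog '[{"tx":8,"ty":40,"tz":0,"ax":0,"ay":0,"az":0,"jaw":-1},{"tx":8,"ty":40,"tz":0,"ax":0,"ay":0,"az":0,"jaw":-1},{"tx":8,"ty":40,"tz":0,"ax":0,"ay":0,"az":0,"jaw":-1},{"tx":8,"ty":40,"tz":0,"ax":0,"ay":0,"az":0,"jaw":-1},{"tx":8,"ty":40,"tz":0,"ax":0,"ay":0,"az":0,"jaw":-1}]'
python3 -m jog '[{"tx":8,"ty":40,"tz":0,"ax":0,"ay":0,"az":0,"jaw":-1},{"tx":8,"ty":40,"tz":0,"ax":0,"ay":0,"az":0,"jaw":-1},{"tx":8,"ty":40,"tz":0,"ax":0,"ay":0,"az":0,"jaw":-1},{"tx":8,"ty":40,"tz":0,"ax":0,"ay":0,"az":0,"jaw":-1},{"tx":8,"ty":40,"tz":0,"ax":0,"ay":0,"az":0,"jaw":-1}]'
python3 -m jog '[{"tx":8,"ty":40,"tz":10,"ax":0,"ay":0,"az":0,"jaw":-1},{"tx":8,"ty":40,"tz":20,"ax":0,"ay":0,"az":0,"jaw":-1},{"tx":8,"ty":40,"tz":20,"ax":0,"ay":0,"az":0,"jaw":-1},{"tx":8,"ty":40,"tz":20,"ax":0,"ay":0,"az":0,"jaw":-1},{"tx":5,"ty":40,"tz":0,"ax":0,"ay":0,"az":0,"jaw":-1}]'
python3 -m jog '[{"tx":0,"ty":5,"tz":0,"ax":0,"ay":0,"az":0,"jaw":-1},{"tx":0,"ty":0,"tz":0,"ax":0,"ay":0,"az":0,"jaw":-1}]'
python3 - <<'E'
from h import *
delta([521.6,21.9,131],45.6)
a=capture("side"); p=cloud(a); x,y,z=np.moveaxis(p,-1,0)
cv2.imwrite("pics/side1.png",cv2.resize(a["color"][110:290,210:450],None,fx=3,fy=3,interpolation=cv2.INTER_CUBIC)[:,:,::-1])
E
```

```text
time_s: 3.95
eef_pos: [293.3, -320.6, 331.4]
ee_rot: [0.0, 0.379, 0.925, -0.0]
force: [0.4, -0.6, 0.2]
grip_width: 1.001
grip_force: 0.0
time_s: 4.58
eef_pos: [404.6, -149.7, 331.4]
ee_rot: [0.0, 0.379, 0.925, -0.0]
force: [0.2, -0.4, 0.0]
grip_width: 1.002
grip_force: 0.0
time_s: 5.2
eef_pos: [517.6, 19.3, 260.0]
ee_rot: [-0.001, 0.379, 0.925, -0.0]
force: [1.4, -0.3, 0.3]
grip_width: 0.996
grip_force: 0.0
time_s: 5.45
eef_pos: [520.9, 21.3, 261.3]
ee_rot: [-0.0, 0.378, 0.926, -0.0]
force: [0.2, -0.6, -0.4]
grip_width: 0.998
grip_force: 0.0
pos [520.9  21.3 261.3] t 5.45 shift [-1.000e-01  9.000e-01  1.303e+02]
turn [-0.     0.    -0.001] shift after turn [-1.000e-01  9.000e-01  1.303e+02]
```

View pics/side1.png

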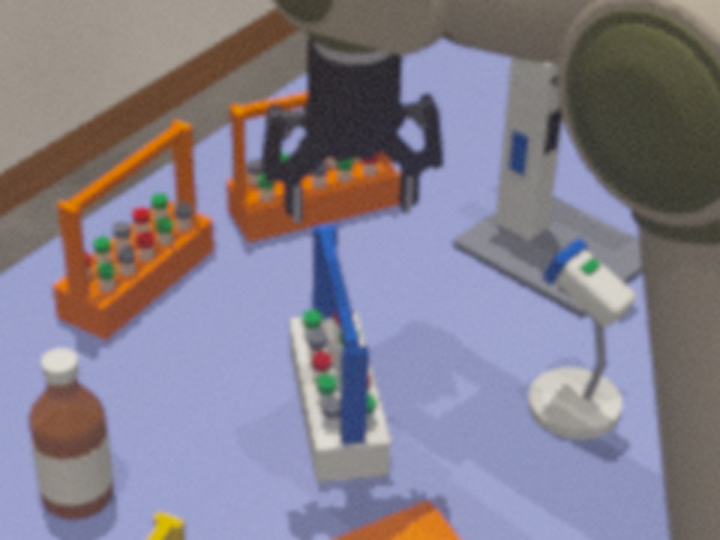

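The open fingers (crop 295–410, 200) straddle the blue bar and are aligned with it. I descend and close.

```bash
python3 -m jog '[{"tx":0,"ty":1,"tz":30,"ax":0,"ay":0,"az":0,"jaw":-1},{"tx":0,"ty":0,"tz":30,"ax":0,"ay":0,"az":0,"jaw":-1},{"tx":0,"ty":0,"tz":30,"ax":0,"ay":0,"az":0,"jaw":-1},{"tx":0,"ty":0,"tz":20,"ax":0,"ay":0,"az":0,"jaw":-1},{"tx":0,"ty":0,"tz":20,"ax":0,"ay":0,"az":0,"jaw":-1}]'
python3 -m jog '[{"tx":0,"ty":0,"tz":0,"ax":0,"ay":0,"az":0,"jaw":-0.2},{"tx":0,"ty":0,"tz":0,"ax":0,"ay":0,"az":0,"jaw":0.2},{"tx":0,"ty":0,"tz":0,"ax":0,"ay":0,"az":0,"jaw":0.5},{"tx":0,"ty":0,"tz":0,"ax":0,"ay":0,"az":0,"jaw":0.7},{"tx":0,"ty":0,"tz":0,"ax":0,"ay":0,"az":0,"jaw":1}]' 80
python3 -m jog '[{"tx":0,"ty":0,"tz":0,"ax":0,"ay":0,"az":0,"jaw":1},{"tx":0,"ty":0,"tz":0,"ax":0,"ay":0,"az":0,"jaw":1},{"tx":0,"ty":0,"tz":0,"ax":0,"ay":0,"az":0,"jaw":1}]' 80
```

```text
time_s: 6.12
eef_pos: [521.4, 21.1, 131.0]
ee_rot: [0.0, 0.379, 0.925, -0.0]
force: [0.0, 0.7, -0.5]
grip_width: 0.998
grip_force: 0.0
time_s: 6.75
eef_pos: [521.9, 22.1, 132.0]
ee_rot: [0.0, 0.378, 0.926, -0.0]
force: [-3.1, -1.3, 6.1]
grip_width: 0.125
grip_force: 78.7
time_s: 7.12
eef_pos: [521.9, 22.0, 132.0]
ee_rot: [0.0, 0.378, 0.926, -0.0]
force: [-3.4, -1.5, 5.6]
grip_width: 0.126
grip_force: 78.7
```

```bash
python3 -m jog '[{"tx":0,"ty":0,"tz":-5,"ax":0,"ay":0,"az":0,"jaw":1},{"tx":0,"ty":0,"tz":-10,"ax":0,"ay":0,"az":0,"jaw":1},{"tx":0,"ty":0,"tz":-15,"ax":0,"ay":0,"az":0,"jaw":1},{"tx":0,"ty":0,"tz":-10,"ax":0,"ay":0,"az":0,"jaw":1},{"tx":0,"ty":0,"tz":0,"ax":0,"ay":0,"az":0,"jaw":1}]' 100
python3 - <<'E'
from h import *
c=capture("side"); p=cloud(c); h=cv2.cvtColor(c["color"],cv2.COLOR_RGB2HSV).astype(int)
x,y,z=np.moveaxis(p,-1,0)
k=(np.hypot(x-557,y+13)<115)&(z>180)&(z<215)&(abs(h[...,0]-110)<15)&(h[...,1]>150)
P=p[k]; d=np.array([-.714,.7]); u=(P[:,:2]-[557.3,-13.1])@d
print(len(P),np.polyfit(u,P[:,2],1),u.min(),u.max()); 
for a in range(-90,100,30):
  q=P[abs(u-a)<15]; print(a,len(q),np.percentile(q[:,2],95) if len(q) else 0)
delta([521.6,21.9,352]); print(sense()["force"],sense()["wrist_torque"])
E
```

```text
time_s: 7.75
eef_pos: [522.1, 22.1, 172.3]
ee_rot: [0.001, 0.378, 0.926, 0.0]
force: [0.1, -0.2, -2.6]
grip_width: 0.12
grip_force: 97.6
72 [-1.09858708e-01  2.02520997e+02] 22.437842382134946 97.00774829667482
-90 0 0
-60 0 0
-30 0 0
0 0 0
30 14 200.63224500996756
60 8 199.74621163450814
90 50 199.70285098012508
pos [521.8  22.2 171.5] t 7.8 shift [  -0.2   -0.3 -180.5]
[ 0.73738069  0.44762084 -2.87404825] [ 0.10302449  0.09998499 -0.01663424]
```

```bash
python3 -m jog '[{"tx":0,"ty":0,"tz":-15,"ax":0,"ay":0,"az":0,"jaw":1},{"tx":0,"ty":0,"tz":-30,"ax":0,"ay":0,"az":0,"jaw":1},{"tx":0,"ty":0,"tz":-35,"ax":0,"ay":0,"az":0,"jaw":1},{"tx":0,"ty":0,"tz":-35,"ax":0,"ay":0,"az":0,"jaw":1},{"tx":0,"ty":0,"tz":-35,"ax":0,"ay":0,"az":0,"jaw":1}]' 100
python3 -m jog '[{"tx":0,"ty":0,"tz":-20,"ax":0,"ay":0,"az":0,"jaw":1},{"tx":0,"ty":0,"tz":-10,"ax":0,"ay":0,"az":0,"jaw":1},{"tx":0,"ty":0,"tz":0,"ax":0,"ay":0,"az":0,"jaw":1}]'
python3 - <<'E'
from h import *
c=capture("side"); cv2.imwrite("pics/side2.png",cv2.resize(c["color"][40:280,150:470],None,fx=2,fy=2,interpolation=cv2.INTER_CUBIC)[:,:,::-1])
# pre-insertion: seat -95 along stand x, +50 along stand y
for yaw in(-8,-9):
    a=np.radians(yaw); X=np.array([np.cos(a),np.sin(a)]); Y=np.array([-X[1],X[0]])
    t=np.array([487,-360])-100*X+50*Y; delta([*t,352],yaw)
E
```

```text
time_s: 8.43
eef_pos: [521.5, 22.3, 323.1]
ee_rot: [0.0, 0.378, 0.926, 0.0]
force: [0.1, 0.1, -3.3]
grip_width: 0.117
grip_force: 97.7
time_s: 8.8
eef_pos: [521.7, 22.2, 351.5]
ee_rot: [0.0, 0.378, 0.926, 0.0]
force: [-0.6, -0.8, -2.3]
grip_width: 0.121
grip_force: 97.7
pos [521.6  22.2 350.7] t 8.85 shift [-132.5 -316.4   -1.2]
turn [-0.001 -0.001  0.936] shift after turn [-333.3  -81.    -1.3]
pos [521.6  22.2 350.7] t 8.85 shift [-132.2 -314.5   -1.2]
turn [-0.001 -0.001  0.953] shift after turn [-332.9  -74.4   -1.3]
```

View pics/side2.png

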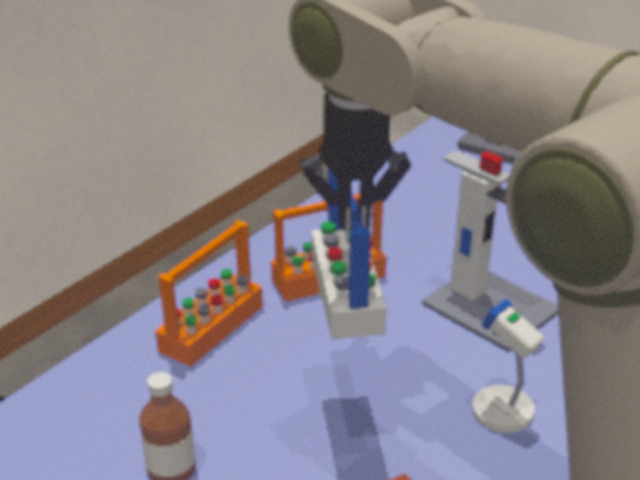

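The carrier hangs level in the grip, above everything else. Turn, then traverse.

```bash
python3 -m jog '[{"tx":0,"ty":0,"tz":0,"ax":0,"ay":0,"az":0.05,"jaw":1},{"tx":0,"ty":0,"tz":0,"ax":0,"ay":0,"az":0.1,"jaw":1},{"tx":0,"ty":0,"tz":0,"ax":0,"ay":0,"az":0.13,"jaw":1},{"tx":0,"ty":0,"tz":0,"ax":0,"ay":0,"az":0.13,"jaw":1},{"tx":0,"ty":0,"tz":0,"ax":0,"ay":0,"az":0.13,"jaw":1}]' 100
python3 -m jog '[{"tx":0,"ty":0,"tz":0,"ax":0,"ay":0,"az":0.13,"jaw":1},{"tx":0,"ty":0,"tz":0,"ax":0,"ay":0,"az":0.13,"jaw":1},{"tx":0,"ty":0,"tz":0,"ax":0,"ay":0,"az":0.1,"jaw":1},{"tx":-5,"ty":-1,"tz":0,"ax":0,"ay":0,"az":0.044,"jaw":1},{"tx":-15,"ty":-4,"tz":0,"ax":0,"ay":0,"az":0,"jaw":1}]'
python3 -m jog '[{"tx":-30,"ty":-7,"tz":0,"ax":0,"ay":0,"az":0,"jaw":1},{"tx":-35,"ty":-8,"tz":0,"ax":0,"ay":0,"az":0,"jaw":1},{"tx":-40,"ty":-9,"tz":0,"ax":0,"ay":0,"az":0,"jaw":1},{"tx":-40,"ty":-9,"tz":0,"ax":0,"ay":0,"az":0,"jaw":1},{"tx":-40,"ty":-9,"tz":0,"ax":0,"ay":0,"az":0,"jaw":1}]'
python3 -m jog '[{"tx":-40,"ty":-9,"tz":0,"ax":0,"ay":0,"az":0,"jaw":1},{"tx":-35,"ty":-9,"tz":0,"ax":0,"ay":0,"az":0,"jaw":1},{"tx":-30,"ty":-7,"tz":0,"ax":0,"ay":0,"az":0,"jaw":1},{"tx":-18,"ty":-4,"tz":0,"ax":0,"ay":0,"az":0,"jaw":1},{"tx":-5,"ty":-2,"tz":0,"ax":0,"ay":0,"az":0,"jaw":1}]'
python3 -m jog '[{"tx":0,"ty":0,"tz":0,"ax":0,"ay":0,"az":0,"jaw":1}]'
python3 - <<'E'
from h import *
a=np.radians(-8.5); X=np.array([np.cos(a),np.sin(a)]); Y=np.array([-X[1],X[0]])
delta([*(np.array([487,-360])-100*X+50*Y),253],-8.5)
for n in("top","side"):
    c=capture(n); p=cloud(c); save(c,n+"3.png")
    x,y,z=np.moveaxis(p,-1,0); h=cv2.cvtColor(c["color"],cv2.COLOR_RGB2HSV).astype(int)
    k=(abs(x-390)<80)&(abs(y+345)<130)&(z>300)&(z<385)&(abs(h[...,0]-110)<15)&(h[...,1]>150); P=p[k]; print(n,len(P),"u",np.round([((P[:,:2]-[487,-360])@Y).min(),((P[:,:2]-[487,-360])@Y).max()]))
    q=P[P[:,2]>350]; print(np.round(np.median((q[:,:2]-[487,-360])@X),1), np.polyfit(q[:,1],q[:,0],1),np.polyfit(q[:,1],q[:,2],1))
    kk=(abs(x-450)<150)&(abs(y+363)<60)&(z>214)&(z<285)
E
```

```text
time_s: 9.48
eef_pos: [521.5, 22.3, 350.2]
ee_rot: [-0.001, 0.613, 0.79, -0.0]
force: [0.7, 0.1, -3.3]
grip_width: 0.116
grip_force: 97.7
time_s: 10.1
eef_pos: [513.7, 2.7, 350.7]
ee_rot: [-0.0, 0.757, 0.654, -0.0]
force: [0.6, 1.0, -2.5]
grip_width: 0.121
grip_force: 97.7
time_s: 10.72
eef_pos: [443.9, -175.5, 351.2]
ee_rot: [-0.0, 0.757, 0.653, -0.0]
force: [-0.5, -0.4, -2.6]
grip_width: 0.116
grip_force: 97.7
time_s: 11.35
eef_pos: [395.1, -296.4, 351.1]
ee_rot: [-0.0, 0.758, 0.653, 0.0]
force: [0.2, 0.0, -2.7]
grip_width: 0.116
grip_force: 97.7
time_s: 11.48
eef_pos: [395.7, -295.4, 351.3]
ee_rot: [-0.0, 0.757, 0.653, 0.0]
force: [0.4, 0.3, -2.9]
grip_width: 0.119
grip_force: 97.7
pos [ 395.7 -295.4  351.3] t 11.47 shift [-0.5 -0.1 98.3]
turn [-0.    -0.     0.001] shift after turn [-0.4 -0.1 98.3]
top 88 u [80. 95.]
-98.6 [-1.95020772e-01  3.52792054e+02] [ -0.91269737 138.85525094]Traceback (most recent call last):
  File "<stdin>", line 7, in <module>
    return umr_minimum(a, axis, None, out, keepdims, initial, where)
ValueError: zero-size array to reduction operation minimum which has no identity
```

View pics/top3.png

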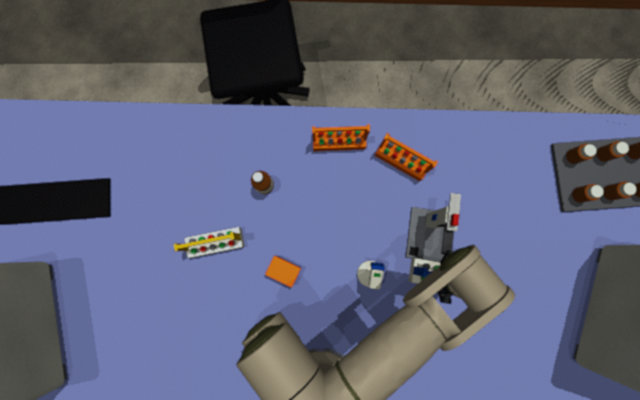

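View pics/side3.png

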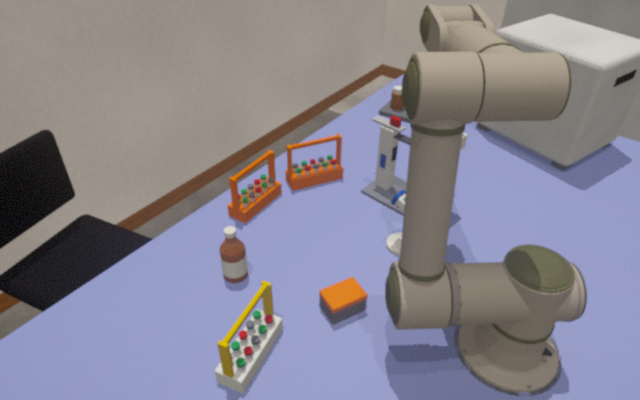

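The picture shows the upright's end 95 mm from the seat line, so the carrier is centred. Its grip is 100 mm short of the seat, and the scanner at (371,272) is undisturbed. I lower to hook height, then go in over the tip.

```bash
python3 -m jog '[{"tx":0,"ty":0,"tz":10,"ax":0,"ay":0,"az":0,"jaw":1},{"tx":0,"ty":0,"tz":25,"ax":0,"ay":0,"az":0,"jaw":1},{"tx":0,"ty":0,"tz":30,"ax":0,"ay":0,"az":0,"jaw":1},{"tx":0,"ty":0,"tz":23,"ax":0,"ay":0,"az":0,"jaw":1},{"tx":0,"ty":0,"tz":8,"ax":0,"ay":0,"az":0,"jaw":1}]' 100
python3 -m jog '[{"tx":0,"ty":0,"tz":0,"ax":0,"ay":0,"az":0,"jaw":1},{"tx":0,"ty":5,"tz":0,"ax":0,"ay":0,"az":0,"jaw":1},{"tx":0,"ty":10,"tz":0,"ax":0,"ay":0,"az":0,"jaw":1},{"tx":0,"ty":15,"tz":0,"ax":0,"ay":0,"az":0,"jaw":1},{"tx":0,"ty":15,"tz":0,"ax":0,"ay":0,"az":0,"jaw":1}]'
python3 - <<'E'
from h import *
c=capture("top"); p=cloud(c)
im=cv2.resize(c["color"][180:300,380:500],None,fx=5,fy=5,interpolation=cv2.INTER_CUBIC); cv2.imwrite("pics/top4.png",im[:,:,::-1])
c=capture("side"); save(c,"side4.png")
a=np.radians(-8.5); X=np.array([np.cos(a),np.sin(a)]); Y=np.array([-X[1],X[0]])
delta([*(np.array([487,-360])+50*Y),253],-8.5)
E
```

```text
time_s: 12.2
eef_pos: [395.5, -294.9, 253.8]
ee_rot: [-0.001, 0.757, 0.653, 0.0]
force: [0.6, 0.1, -2.2]
grip_width: 0.116
grip_force: 97.7
time_s: 12.82
eef_pos: [441.3, -302.6, 255.7]
ee_rot: [0.0, 0.757, 0.653, 0.0]
force: [-0.6, 0.2, -3.3]
grip_width: 0.118
grip_force: 97.7
pos [ 441.5 -302.5  255.2] t 12.93 shift [-0.2 53.5  2.3]
turn [0.001 0.    0.001] shift after turn [-0.2 53.5  2.2]
```

View pics/top4.png

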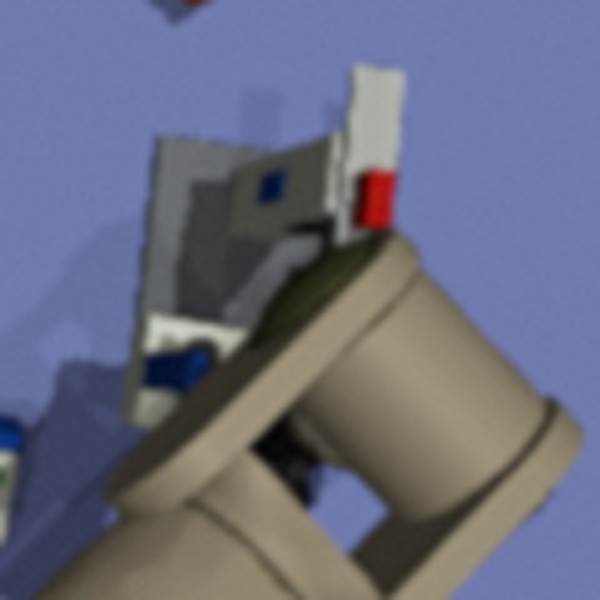

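The blue upright (crop 175,365) lines up and the path is clear. I go in over the tip.

```bash
python3 -m jog '[{"tx":0,"ty":10,"tz":0,"ax":0,"ay":0,"az":0,"jaw":1},{"tx":0,"ty":10,"tz":0,"ax":0,"ay":0,"az":0,"jaw":1},{"tx":0,"ty":10,"tz":0,"ax":0,"ay":0,"az":0,"jaw":1},{"tx":0,"ty":10,"tz":0,"ax":0,"ay":0,"az":0,"jaw":1},{"tx":0,"ty":10,"tz":0,"ax":0,"ay":0,"az":0,"jaw":1}]' 100
python3 -m jog '[{"tx":0,"ty":2,"tz":0,"ax":0,"ay":0,"az":0,"jaw":1},{"tx":0,"ty":0,"tz":0,"ax":0,"ay":0,"az":0,"jaw":1}]'
python3 - <<'E'
from h import *
c=capture("top"); p=cloud(c); cv2.imwrite("pics/top5.png",cv2.resize(c["color"][180:300,380:500],None,fx=5,fy=5,interpolation=cv2.INTER_CUBIC)[:,:,::-1])
a=np.radians(-8.5); X=np.array([np.cos(a),np.sin(a)]); Y=np.array([-X[1],X[0]])
delta([*(np.array([487,-360])+50*Y),208],-8.5)
x,y,z=np.moveaxis(p,-1,0); h=cv2.cvtColor(c["color"],cv2.COLOR_RGB2HSV).astype(int)
P=p[(abs(x-490)<60)&(abs(y+300)<90)&(z>262)&(z<290)&(abs(h[...,0]-110)<15)&(h[...,1]>150)]; d=P[:,:2]-[487,-360]
if len(P): print(len(P),"X",np.percentile(d@X,[5,50,95]).round(1),"Y",np.percentile(d@Y,[2,98]).round(1),"z",np.median(P[:,2]).round(1))
E
```

```text
time_s: 13.55
eef_pos: [490.3, -309.8, 255.2]
ee_rot: [-0.0, 0.757, 0.653, 0.0]
force: [-0.7, 1.0, -2.7]
grip_width: 0.115
grip_force: 97.7
time_s: 13.8
eef_pos: [491.6, -310.0, 255.2]
ee_rot: [-0.0, 0.757, 0.653, -0.0]
force: [0.5, -0.4, -2.6]
grip_width: 0.118
grip_force: 97.7
pos [ 491.5 -310.   255.3] t 13.85 shift [-0.1  2.9 47.3]
turn [-0.  0.  0.] shift after turn [-0.1  2.9 47.3]
27 X [-9.5 -0.9  7.9] Y [85.5 94.4] z 279.2
```

```bash
python3 -m jog '[{"tx":0,"ty":0,"tz":10,"ax":0,"ay":0,"az":0,"jaw":1},{"tx":0,"ty":0,"tz":12,"ax":0,"ay":0,"az":0,"jaw":1},{"tx":0,"ty":0,"tz":10,"ax":0,"ay":0,"az":0,"jaw":1},{"tx":0,"ty":0,"tz":6,"ax":0,"ay":0,"az":0,"jaw":1},{"tx":0,"ty":0,"tz":2,"ax":0,"ay":0,"az":0,"jaw":1}]' 100
python3 -m jog '[{"tx":0,"ty":0,"tz":2,"ax":0,"ay":0,"az":0,"jaw":1},{"tx":0,"ty":0,"tz":2,"ax":0,"ay":0,"az":0,"jaw":1},{"tx":0,"ty":0,"tz":0,"ax":0,"ay":0,"az":0,"jaw":1}]'
```

```text
time_s: 14.48
eef_pos: [491.6, -310.0, 214.9]
ee_rot: [-0.0, 0.757, 0.653, -0.0]
force: [-0.2, -0.3, -2.0]
grip_width: 0.122
grip_force: 97.7
time_s: 14.85
eef_pos: [491.6, -310.0, 211.3]
ee_rot: [-0.0, 0.757, 0.653, -0.0]
force: [-0.7, -1.2, -2.6]
grip_width: 0.12
grip_force: 97.7
```

```bash
python3 -m jog '[{"tx":0,"ty":0,"tz":1,"ax":0,"ay":0,"az":0,"jaw":1},{"tx":0,"ty":0,"tz":0,"ax":0,"ay":0,"az":0,"jaw":1}]' 100
python3 -m jog '[{"tx":0,"ty":0,"tz":1,"ax":0,"ay":0,"az":0,"jaw":1},{"tx":0,"ty":0,"tz":0,"ax":0,"ay":0,"az":0,"jaw":1}]'
python3 -c "
from h import *
s=sense();print(s['force'],s['wrist_torque'],s['eef_pos'])"
```

```text
time_s: 15.1
eef_pos: [491.6, -310.0, 210.3]
ee_rot: [-0.0, 0.757, 0.653, 0.0]
force: [-0.3, 0.3, -2.4]
grip_width: 0.119
grip_force: 97.7
time_s: 15.35
eef_pos: [491.6, -310.1, 209.3]
ee_rot: [0.0, 0.757, 0.653, -0.0]
force: [-0.1, -0.9, -3.0]
grip_width: 0.12
grip_force: 97.7
[-0.1472008  -0.85964143 -2.98423329] [ 0.05451969  0.01710508 -0.00782763] [ 491.61304528 -310.07938103  209.27816238]
```

```bash
for i in 1; do python3 -m jog '[{"tx":0,"ty":0,"tz":1,"ax":0,"ay":0,"az":0,"jaw":1},{"tx":0,"ty":0,"tz":0,"ax":0,"ay":0,"az":0,"jaw":1}]' 100
python3 -c "
from h import *
s=sense();print(s['force'],s['wrist_torque'])"
python3 -m jog '[{"tx":0,"ty":0,"tz":1,"ax":0,"ay":0,"az":0,"jaw":1},{"tx":0,"ty":0,"tz":0,"ax":0,"ay":0,"az":0,"jaw":1}]'
python3 -c "
from h import *
s=sense();print(s['force'],s['wrist_torque'])"; done
```

```text
time_s: 15.6
eef_pos: [491.7, -310.0, 208.8]
ee_rot: [0.0, 0.757, 0.653, 0.0]
force: [-1.2, 0.9, 1.4]
grip_width: 0.121
grip_force: 98.4
[-1.20058638  0.85951612  1.38173846] [ 0.14826951  0.15096856 -0.05730329]
time_s: 15.85
eef_pos: [491.8, -310.0, 208.4]
ee_rot: [0.001, 0.757, 0.653, 0.0]
force: [-3.4, 3.8, 7.1]
grip_width: 0.117
grip_force: 99.3
[-3.42472857  3.78522309  7.13381882] [ 0.32838219  0.38595837 -0.1125477 ]
```

The bar is seated: the force went from −3 to +7 N. I ease off and release slowly.

```bash
python3 -m jog '[{"tx":0,"ty":0,"tz":-1,"ax":0,"ay":0,"az":0,"jaw":1},{"tx":0,"ty":0,"tz":0,"ax":0,"ay":0,"az":0,"jaw":1}]' 20
python3 -m jog '[{"tx":0,"ty":0,"tz":0,"ax":0,"ay":0,"az":0,"jaw":0.7},{"tx":0,"ty":0,"tz":0,"ax":0,"ay":0,"az":0,"jaw":0.6},{"tx":0,"ty":0,"tz":0,"ax":0,"ay":0,"az":0,"jaw":0.4},{"tx":0,"ty":0,"tz":0,"ax":0,"ay":0,"az":0,"jaw":0.2},{"tx":0,"ty":0,"tz":0,"ax":0,"ay":0,"az":0,"jaw":0}]'
python3 -m jog '[{"tx":0,"ty":0,"tz":0,"ax":0,"ay":0,"az":0,"jaw":-0.2},{"tx":0,"ty":0,"tz":0,"ax":0,"ay":0,"az":0,"jaw":-0.2}]'
python3 - <<'E'
from h import *
c=capture("top"); p=cloud(c)
a=np.radians(-8.5); X=np.array([np.cos(a),np.sin(a)]); Y=np.array([-X[1],X[0]])
x,y,z=np.moveaxis(p,-1,0); h=cv2.cvtColor(c["color"],cv2.COLOR_RGB2HSV).astype(int)
P=p[(abs(x-490)<60)&(abs(y+300)<90)&(z>200)&(z<250)&(abs(h[...,0]-110)<15)&(h[...,1]>150)]; d=P[:,:2]-[487,-360]
if len(P): print(len(P),"X",np.percentile(d@X,[5,50,95]).round(1),"Y",np.percentile(d@Y,[2,98]).round(1),"z",np.median(P[:,2]).round(1))
E
```

```text
time_s: 16.1
eef_pos: [491.7, -310.0, 208.6]
ee_rot: [0.0, 0.757, 0.653, 0.0]
force: [-0.8, 2.7, 4.7]
grip_width: 0.119
grip_force: 98.6
time_s: 16.73
eef_pos: [491.6, -310.1, 208.3]
ee_rot: [0.0, 0.757, 0.653, -0.0]
force: [1.1, -0.1, 0.5]
grip_width: 0.498
grip_force: 0.0
time_s: 16.98
eef_pos: [491.6, -310.0, 208.3]
ee_rot: [0.0, 0.757, 0.653, -0.0]
force: [0.6, 0.3, -0.4]
grip_width: 0.604
grip_force: 0.0
29 X [-9.1  0.3  7. ] Y [85.6 94.5] z 229.0
```

```bash
python3 -m jog '[{"tx":0,"ty":0,"tz":-5,"ax":0,"ay":0,"az":0,"jaw":-0.2},{"tx":0,"ty":0,"tz":-10,"ax":0,"ay":0,"az":0,"jaw":-0.2},{"tx":0,"ty":0,"tz":-20,"ax":0,"ay":0,"az":0,"jaw":-0.2},{"tx":0,"ty":0,"tz":-40,"ax":0,"ay":0,"az":0,"jaw":-0.2},{"tx":0,"ty":0,"tz":-50,"ax":0,"ay":0,"az":0,"jaw":1}]'
python3 -m jog '[{"tx":40,"ty":0,"tz":0,"ax":0,"ay":0,"az":0,"jaw":1},{"tx":50,"ty":0,"tz":0,"ax":0,"ay":0,"az":0,"jaw":1},{"tx":50,"ty":0,"tz":0,"ax":0,"ay":0,"az":0,"jaw":1},{"tx":50,"ty":0,"tz":0,"ax":0,"ay":0,"az":0,"jaw":1},{"tx":0,"ty":0,"tz":0,"ax":0,"ay":0,"az":0,"jaw":1}]'
python3 - <<'E'
from h import *
a=np.radians(-8.5); X=np.array([np.cos(a),np.sin(a)]); Y=np.array([-X[1],X[0]])
for n in("top","side"):
    c=capture(n); p=cloud(c); i=c["color"][170:290,380:500] if n=="top" else c["color"][80:260,300:480]
    cv2.imwrite("pics/%s6.png"%n,cv2.resize(i,(600,600),interpolation=cv2.INTER_CUBIC)[:,:,::-1])
    x,y,z=np.moveaxis(p,-1,0); h=cv2.cvtColor(c["color"],cv2.COLOR_RGB2HSV).astype(int)
    P=p[(abs(x-490)<70)&(abs(y+360)<120)&(z>222)&(z<242)&(abs(h[...,0]-110)<15)&(h[...,1]>150)]; d=P[:,:2]-[487,-360]
    u=d@Y
    print(n,len(P))
    if len(P)>10: print("X",np.median(d@X).round(1),"Y",np.percentile(u,[1,99]).round(1),"slope deg",np.degrees(np.polyfit(u,P[:,2],1)[0]),"skew",np.degrees(np.polyfit(u,d@X,1)[0]))
    K=p[(abs(x-540)<60)&(abs(y+368)<40)&(z>262)&(z<285)&((h[...,0]<10)|(h[...,0]>170))&(h[...,1]>120)]
    if len(K): d=K[:,:2]-[487,-360]; print("knob X",np.percentile(d@X,[2,50,98]).round(1),"Y",np.percentile(d@Y,[2,50,98]).round(1))
print(sense()["eef_pos"],sense()["force"])
E
```

```text
time_s: 17.65
eef_pos: [491.3, -309.8, 334.8]
ee_rot: [-0.0, 0.757, 0.653, -0.0]
force: [0.6, 0.2, 1.0]
grip_width: 0.398
grip_force: 0.0
time_s: 18.27
eef_pos: [519.9, -119.4, 334.5]
ee_rot: [0.001, 0.756, 0.654, 0.0]
force: [1.3, -0.9, 0.3]
grip_width: 0.003
grip_force: 0.0
top 241
X -1.6 Y [-93.3  91.7] slope deg 0.39086754918284716 skew -0.0570273953640434
knob X [48.2 64.3 79.3] Y [-10.3  -1.8   4.2]
side 44
X -7.3 Y [ 70.6 100.6] slope deg -9.061959334343529 skew -2.321353036229966
[ 519.6695025  -122.22304954  333.88414987] [ 0.03963348 -0.82341627 -0.14490207]
```

View pics/side6.png

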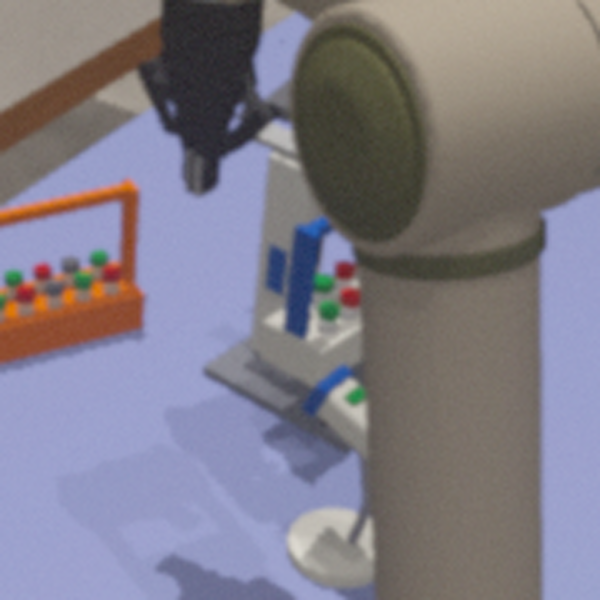

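The carrier hangs level and centred: slope 0.4°, ends at −93/+92 mm. Next I bring the shut fingers behind the red knob.

Run:
```python
from h import *
a=np.radians(-8.5); X=np.array([np.cos(a),np.sin(a)]); Y=np.array([-X[1],X[0]])
delta([*(np.array([487,-360])+114*X-2*Y),254],-8.5)
```

```text
pos [ 519.7 -122.2  333.9] t 18.38 shift [-242.1  116.6   80.1]
turn [0.001 0.001 0.001] shift after turn [-242.   116.8   79.9]
```

```bash
python3 -m jog '[{"tx":0,"ty":40,"tz":0,"ax":0,"ay":0,"az":0,"jaw":1},{"tx":0,"ty":40,"tz":0,"ax":0,"ay":0,"az":0,"jaw":1},{"tx":-22,"ty":37,"tz":0,"ax":0,"ay":0,"az":0,"jaw":1},{"tx":-40,"ty":0,"tz":0,"ax":0,"ay":0,"az":0,"jaw":1},{"tx":-40,"ty":0,"tz":0,"ax":0,"ay":0,"az":0,"jaw":1}]'
python3 -m jog '[{"tx":-40,"ty":0,"tz":0,"ax":0,"ay":0,"az":0,"jaw":1},{"tx":-40,"ty":0,"tz":0,"ax":0,"ay":0,"az":0,"jaw":1},{"tx":-40,"ty":0,"tz":0,"ax":0,"ay":0,"az":0,"jaw":1},{"tx":-20,"ty":0,"tz":0,"ax":0,"ay":0,"az":0,"jaw":1},{"tx":0,"ty":0,"tz":0,"ax":0,"ay":0,"az":0,"jaw":1}]'
python3 - <<'E'
from h import *
a=np.radians(-8.5); X=np.array([np.cos(a),np.sin(a)]); Y=np.array([-X[1],X[0]])
delta([*(np.array([487,-360])+114*X-2*Y),254],-8.5)
E
```

```text
time_s: 19.0
eef_pos: [619.9, -243.0, 332.7]
ee_rot: [-0.0, 0.758, 0.652, -0.0]
force: [0.3, 0.6, 0.6]
grip_width: 0.001
grip_force: 0.0
time_s: 19.62
eef_pos: [598.5, -381.4, 332.4]
ee_rot: [-0.0, 0.759, 0.651, -0.0]
force: [-0.3, -0.2, -0.1]
grip_width: 0.002
grip_force: 0.0
pos [ 598.5 -381.4  332.4] t 19.62 shift [ 2.6  0.7 78.4]
turn [-0.001 -0.    -0.003] shift after turn [ 2.7  0.6 78.4]
```

```bash
python3 -m jog '[{"tx":3,"ty":0,"tz":20,"ax":0,"ay":0,"az":0,"jaw":1},{"tx":0,"ty":0,"tz":30,"ax":0,"ay":0,"az":0,"jaw":1},{"tx":0,"ty":0,"tz":20,"ax":0,"ay":0,"az":0,"jaw":1},{"tx":0,"ty":0,"tz":7,"ax":0,"ay":0,"az":0,"jaw":1},{"tx":0,"ty":0,"tz":0,"ax":0,"ay":0,"az":0,"jaw":1}]'
python3 -m jog '[{"tx":0,"ty":-5,"tz":0,"ax":0,"ay":0,"az":0,"jaw":1},{"tx":0,"ty":-5,"tz":0,"ax":0,"ay":0,"az":0,"jaw":1},{"tx":0,"ty":-5,"tz":0,"ax":0,"ay":0,"az":0,"jaw":1},{"tx":0,"ty":-5,"tz":0,"ax":0,"ay":0,"az":0,"jaw":1},{"tx":0,"ty":-5,"tz":0,"ax":0,"ay":0,"az":0,"jaw":1}]'
```

```text
time_s: 20.25
eef_pos: [600.2, -375.5, 256.8]
ee_rot: [0.0, 0.757, 0.653, 0.0]
force: [1.1, -0.4, -0.8]
grip_width: 0.001
grip_force: 0.0
time_s: 20.88
eef_pos: [575.3, -372.2, 256.6]
ee_rot: [0.001, 0.757, 0.653, 0.0]
force: [2.5, -0.9, 0.4]
grip_width: -0.002
grip_force: 1.1
```

```bash
python3 -m jog '[{"tx":0,"ty":-8,"tz":0,"ax":0,"ay":0,"az":0,"jaw":1},{"tx":0,"ty":-8,"tz":0,"ax":0,"ay":0,"az":0,"jaw":1},{"tx":0,"ty":-8,"tz":0,"ax":0,"ay":0,"az":0,"jaw":1},{"tx":0,"ty":-8,"tz":0,"ax":0,"ay":0,"az":0,"jaw":1},{"tx":0,"ty":0,"tz":0,"ax":0,"ay":0,"az":0,"jaw":1}]'
python3 -m jog '[{"tx":0,"ty":-4,"tz":0,"ax":0,"ay":0,"az":0,"jaw":1},{"tx":0,"ty":-4,"tz":0,"ax":0,"ay":0,"az":0,"jaw":1},{"tx":0,"ty":0,"tz":0,"ax":0,"ay":0,"az":0,"jaw":1}]'
python3 - <<'E'
from h import *
a=np.radians(-8.5); X=np.array([np.cos(a),np.sin(a)]); Y=np.array([-X[1],X[0]])
s=sense(); d=s["eef_pos"][:2]-np.array([487,-360]); print("X",d@X,"Y",d@Y)
c=capture("top"); p=cloud(c); x,y,z=np.moveaxis(p,-1,0); h=cv2.cvtColor(c["color"],cv2.COLOR_RGB2HSV).astype(int)
K=p[(abs(x-520)<80)&(abs(y+368)<40)&(z>262)&(z<285)&((h[...,0]<10)|(h[...,0]>170))&(h[...,1]>120)]
if len(K): d=K[:,:2]-[487,-360]; print(len(K),"knob X",np.percentile(d@X,[2,50,98]).round(1),"Y",np.percentile(d@Y,[2,50,98]).round(1))
E
```

```text
time_s: 21.5
eef_pos: [543.1, -367.0, 256.4]
ee_rot: [-0.001, 0.758, 0.653, -0.0]
force: [-0.2, 0.2, 0.3]
grip_width: 0.0
grip_force: 0.0
time_s: 21.88
eef_pos: [535.5, -366.0, 256.2]
ee_rot: [-0.0, 0.757, 0.653, -0.0]
force: [-0.6, 1.0, 0.4]
grip_width: 0.001
grip_force: 0.1
X 48.89144143346246 Y 1.2107627402117302
```

```bash
python3 -m jog '[{"tx":0,"ty":-4,"tz":0,"ax":0,"ay":0,"az":0,"jaw":1},{"tx":0,"ty":-4,"tz":0,"ax":0,"ay":0,"az":0,"jaw":1},{"tx":0,"ty":-3,"tz":0,"ax":0,"ay":0,"az":0,"jaw":1},{"tx":0,"ty":0,"tz":0,"ax":0,"ay":0,"az":0,"jaw":1}]'
python3 -m jog '[{"tx":0,"ty":-2,"tz":0,"ax":0,"ay":0,"az":0,"jaw":1},{"tx":0,"ty":-2,"tz":0,"ax":0,"ay":0,"az":0,"jaw":1},{"tx":0,"ty":0,"tz":0,"ax":0,"ay":0,"az":0,"jaw":1}]'
```

```text
time_s: 22.42
eef_pos: [524.6, -364.5, 256.3]
ee_rot: [-0.0, 0.758, 0.653, -0.0]
force: [-0.0, -0.0, -0.7]
grip_width: 0.001
grip_force: 0.0
time_s: 22.8
eef_pos: [520.8, -364.0, 256.3]
ee_rot: [-0.0, 0.757, 0.653, -0.0]
force: [0.2, -0.7, 0.6]
grip_width: 0.002
grip_force: 0.5
```

```bash
python3 -c "
from h import *
s=sense();print(s['force'],s['wrist_torque'])
c=capture('side'); save(c,'side7.png'); c=capture('top'); save(c,'top7.png')"
```

```text
[ 0.1877245  -0.71346558  0.61922161] [-0.13679151 -0.18430872  0.00024297]
```

```bash
python3 -m jog '[{"tx":0,"ty":-2,"tz":0,"ax":0,"ay":0,"az":0,"jaw":1},{"tx":0,"ty":0,"tz":0,"ax":0,"ay":0,"az":0,"jaw":1}]'|sed -n 2,4p
python3 -m jog '[{"tx":0,"ty":-2,"tz":0,"ax":0,"ay":0,"az":0,"jaw":1},{"tx":0,"ty":0,"tz":0,"ax":0,"ay":0,"az":0,"jaw":1}]'|sed -n 2,4p
python3 -m jog '[{"tx":0,"ty":-2,"tz":0,"ax":0,"ay":0,"az":0,"jaw":1},{"tx":0,"ty":0,"tz":0,"ax":0,"ay":0,"az":0,"jaw":1}]'|sed -n 2,4p
```

```text
eef_pos: [518.9, -363.7, 256.3]
ee_rot: [-0.0, 0.757, 0.653, -0.0]
force: [1.3, -0.9, 0.4]
eef_pos: [518.4, -363.6, 256.5]
ee_rot: [0.002, 0.757, 0.653, 0.001]
force: [11.7, -3.4, -1.8]
eef_pos: [518.1, -363.5, 256.6]
ee_rot: [0.004, 0.757, 0.653, 0.002]
force: [21.6, -5.9, -4.2]
```

The slide is at its stop: force rose to 22 N at X≈31.6, where the shut position was expected. I back off and look.

```bash
python3 -m jog '[{"tx":0,"ty":6,"tz":0,"ax":0,"ay":0,"az":0,"jaw":1},{"tx":0,"ty":10,"tz":0,"ax":0,"ay":0,"az":0,"jaw":1},{"tx":0,"ty":0,"tz":-30,"ax":0,"ay":0,"az":0,"jaw":1},{"tx":0,"ty":0,"tz":-40,"ax":0,"ay":0,"az":0,"jaw":1},{"tx":40,"ty":0,"tz":-20,"ax":0,"ay":0,"az":0,"jaw":1}]'
python3 -m jog '[{"tx":50,"ty":0,"tz":0,"ax":0,"ay":0,"az":0,"jaw":1},{"tx":60,"ty":0,"tz":0,"ax":0,"ay":0,"az":0,"jaw":1},{"tx":60,"ty":0,"tz":0,"ax":0,"ay":0,"az":0,"jaw":1},{"tx":40,"ty":0,"tz":0,"ax":0,"ay":0,"az":0,"jaw":1},{"tx":0,"ty":0,"tz":0,"ax":0,"ay":0,"az":0,"jaw":1}]'
python3 - <<'E'
from h import *
a=np.radians(-8.5); X=np.array([np.cos(a),np.sin(a)]); Y=np.array([-X[1],X[0]])
c=capture("top"); p=cloud(c); save(c,"top8.png"); cv2.imwrite("pics/top8c.png",cv2.resize(c["color"][170:290,360:500],None,fx=5,fy=5,interpolation=cv2.INTER_CUBIC)[:,:,::-1])
x,y,z=np.moveaxis(p,-1,0); h=cv2.cvtColor(c["color"],cv2.COLOR_RGB2HSV).astype(int)
P=p[(abs(x-490)<70)&(abs(y+360)<120)&(z>222)&(z<242)&(abs(h[...,0]-110)<15)&(h[...,1]>150)]; d=P[:,:2]-[487,-360]; u=d@Y
print("X",np.median(d@X).round(1),"Y",np.percentile(u,[1,99]).round(1),"slope deg",np.degrees(np.polyfit(u,P[:,2],1)[0]))
K=p[(abs(x-520)<80)&(abs(y+368)<40)&(z>262)&(z<285)&((h[...,0]<10)|(h[...,0]>170))&(h[...,1]>120)]
d=K[:,:2]-[487,-360]; print("knob X",np.percentile(d@X,[2,50,98]).round(1)); print(sense()["eef_pos"],sense()["force"])
E
```

```text
time_s: 24.28
eef_pos: [536.6, -327.2, 347.5]
ee_rot: [0.001, 0.758, 0.652, -0.0]
force: [0.2, 0.2, -1.4]
grip_width: 0.001
grip_force: 0.0
time_s: 24.9
eef_pos: [568.1, -115.7, 346.7]
ee_rot: [-0.0, 0.756, 0.654, 0.0]
force: [0.3, -0.6, 0.8]
grip_width: 0.003
grip_force: 0.0
X -1.5 Y [-92.4  93.8] slope deg -0.208891667930049
knob X [-13.6   1.8  17. ]
[ 567.93871639 -117.35085546  346.44085226] [-0.06969473  0.67346728  0.89155729]
```

View pics/top8c.png

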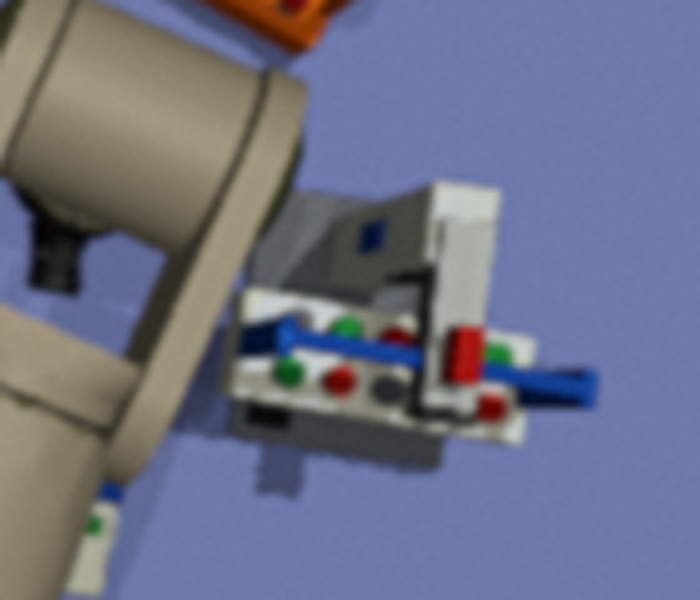

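The picture shows the blue bar centred on the hook and level, with the red knob (465,352) at stand x ≈ 2 mm, which is the shut position. The scanner is still standing and the robot is clear.

```bash
python3 -c "
from rig import finish_job
print(finish_job())"
```

```text
the job is handed in; nothing more can be done
None
```

The blue carrier hangs level and centred on the hook, the locking slide is fully home at its stop, and the job was handed in at about 25 s of the 64 s limit.

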